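# Unpin the dry box door and hold it open at 60 degrees

### The arm

A 7-joint arm with a two-finger parallel gripper is mounted at the origin on the work surface. World frame = base frame: x ahead of the robot, y to its left, z up, the work surface at z = 0. Lengths are in m, angles in rad, forces in N, time in s.
With the tool pointing down it reaches from about 0.425 to 0.925 m from the base axis. Payload 6.8 kg.
Tool frame: the origin (TCP) lies midway between the tips of the shut fingers; the grasp point (between the pads) lies r.grip_point_offset behind it (r.grip_point_offset is the distance from the TCP to the grasp point, in m); z points along the fingers, y is the direction in which the jaws open and shut (so a half turn about z gives the same grasp; the last joint's range is limited). The gripper opens to 85 mm and grips with 20 to 120 N. Pads are 22 mm wide; open, the fingers measure 114 mm over their backs; the gripper's body (76 mm by 85 mm) begins 54 mm behind the grasp point. The pads swing forward as they close: fully open they stand 13 mm farther back than shut.
Start: joints at [1.112, 0.477, 0.022, 1.555, -0.011, 1.109, -0.083], TCP at [0.232, -0.634, 0.231] pointing down, gripper open.
Joint ranges: [-2.96, 2.96], [-0.34, 2.1], [-1.41, 1.46], [0.24, 2.44], [-1.37, 4.51], [0.17, 1.92], [-2.96, 2.96]. Speed limits (rad/s): [2.39, 2.39, 3.14, 3.14, 3.14, 3.14, 3.14].

### API

Orientations are given as a rotation vector (axis times angle).
In Python, from bench import r gives the robot as it stands. The module is installed in compiled form; this text tells all that it offers.
- The arm moves only by the tool play_rows, never from a script. Its argument "deltas" is a list of rows, each a list of 3 entries, a list of its own where there are three numbers: the finger opening in mm, from 0 to 85.4, then the shift along the tool's x, y, z in mm, then the turn, a rotation vector about the tool's x, y, z in rad. A call has 1 to 8 rows; each row is the pose to reach, as a shift and turn from the pose measured when the call began, along the tool's axes at that moment; what a row does not reach only later rows make up. A row lasts 1/8 s, in which the tool goes at most 62.5 mm and 10.7 degrees, less where a joint would pass 70% of its speed; a pose out of reach is approached as far as the arm can. A call with a gripper value outside its range is refused whole. The fingers move at their own pace and stop on an object; "squeeze" is the grip in N (left out, the last holds). Time passes only in rows, so rows that repeat a pose let the fingers close. It gives the time, the measured TCP pose, the force and the opening at its end, in the units of the state.
- r.get_obs(): the state, without advancing time (a new reading comes with each control period).
- r.grab_frame(name): name is "scene" or "top" or "wrist"; returns (picture, depth): 384x512x3 uint8, red, green, blue; 384x512 float32, m along the optical axis (not along the pixel's ray), 0 where there is no reading.
- r.camera_model(name): a dict with "mtx" (3x3 intrinsics, pixels), "D" ([k1, k2, p1, p2, k3] as OpenCV has them; the pictures are not rectified), "rvec" (rotation vector, rad) and "tvec" (3), from world to camera coordinates, as OpenCV has them; the wrist camera has in their place "T_tool_cam" (4x4, takes a point from camera to tool coordinates, whose origin is the TCP and whose axes are the flange's). Camera axes: x right, y down, z forward; pixel columns grow to the right and rows downward; lengths in m; the calibration is good to about 2 mm. A picture is of the moment at which its call begins: read the wrist's pose just before it. camera_model takes no time and is no camera call.
- r.hand_in(): hands the job in, once; it reports no verdict.
The state is a dict: "clock": time; "joints": joint angles; "qvel": joint speeds; "tau": joint torques, N m; "tcp_pos": TCP position; "orientation": TCP orientation; "contact_force": force on the tool from outside, world axes, zero at the start; "moment": the same for the moment, N m; "grip_width": finger opening in m.
Only numpy, scipy, OpenCV 4.12 (cv2) and the standard library are available. Lean on these libraries where they do the work, as an engineer would, in place of code of your own. Each camera call takes 0.05 s, during which the arm holds its last target. There are 200 camera calls.

### The job

The clear door of the bench-top dry box is locked by a pin standing upright in the hasp at its free edge: pull the pin up out of the hasp and stand it, tip down, in the empty steel cup. Then swing the door open to 60 degrees and finish while still holding it there against its closing spring, so that a colleague can lift the tray out. Leave everything else on the bench where it is, and the cup upright.

Things in the scene. Friction and masses are not known exactly. Their poses are not given: they have to be found in the camera images.
- dry_box: Fixed white dry box, 260 mm deep (its x) x 310 mm wide (its y) x 225 mm high, clear roof; small fittings at the back of the roof reach 257 mm. Origin under its centre at bench height, z up. The clear door is on its front, which faces its own -x. Seen from the front the hinge is on the left (box +y), the hasp on the right (box -y).
- hasp (a point): Centre of the hasp's top, 190 mm above the bench, fixed to the box at box x = -159, y = -137 mm (axes as the box's). Three steel lugs 30 x 28 mm, 10 mm thick, tops at 190, 175 and 160 mm above the bench (the middle one is the door's), with 13 mm holes on one upright axis; the locking pin stands in them.
- door (a joint): Opening angle of the door, rad: 0 shut, 1.047 is 60 degrees, stop at 1.75. Opening carries the free edge out to the front (box -x), clockwise seen from above about the upright hinge axis. A hinge spring shuts it when let go: 0.27 N m when shut, 0.71 N m at 60 degrees (about 4 N at the handle).
- door_hinge (a point): Point on the door's upright hinge axis, 190 mm above the bench, fixed to the box (axes as the box's). The door's panel is 240 mm wide, 8 mm thick, from 35 to 205 mm above the bench; the shut panel's mid-plane holds the axis.
- handle_grip (a point): Where to grip the door's handle: on the axis of its upright round black bar, 190 mm above the bench. Bar 14 mm thick, from 106 to 212 mm above the bench, 46 mm in front of the hinge's plane (42 mm off the door's face) and 167 mm from the hinge along the door; 10 mm stand-offs at heights 112 and 206 mm. Axes turn with the door: -x out of its front, +y along it to the hinge.
- pin: Loose steel locking pin, 120 mm long, about 90 g. Origin at its tip, z towards its knob. Shank 10 mm thick and 75 mm long, then a collar 20 mm wide, 4 mm thick, resting on the upper lug, then a black knob 22 mm in diameter, 41 mm long. At the start it is upright in the hasp with its tip 115 mm above the bench; it must rise 75 mm to clear all lugs.
- pin_knob (a point): On the pin's axis in the knob, 100 mm from the tip: where to grip it. 215 mm above the bench at the start.
- cup: Loose plain steel cup, empty, 70 mm high, 68 mm in diameter at the rim and 60 mm at the foot, wall 2.5 mm, inner floor 4 mm up. Origin under its centre, z up. 280 g. One of four small things standing in four places that are swapped about.
- jar: Bystander: closed amber jar with black cap, 64 mm in diameter, 62 mm high; origin under its centre.
- dish: Bystander: shallow open aluminium dish, 72 mm in diameter, 26 mm high; origin under its centre.
- tape: Bystander: roll of tape lying flat, 72 mm in diameter, 24 mm high; origin under its centre.
- sensor: Bystander: steel sensor housing with brass stem, 44 mm in diameter, 56 mm high; origin under its centre.
- driver: Bystander: screwdriver lying on the bench, 170 mm long.
- meter: Bystander: hand meter lying on the bench, 150 x 75 x 41 mm; origin under its centre.
- wash_bottle: Bystander: white bottle, 60 mm in diameter, 150 mm high; origin under its centre.
There are look-alikes about, which are no part of the job. What is shaped like the pin but blue is not meant.

How it is judged:
By the outcome, as a careful person would: the job done as asked, in the order asked, and still so for the second after the job is handed in, while the arm keeps its last pose, push and grip.
It also fails if it takes over 64 s, if anything falls off the work surface, if the arm or the gripper's body presses on something with over 40 N, if the wrist force passes 120 N, or if a joint passes its speed limit or range.

## Working session

There is one attempt and no reset: what is moved stays moved. The work goes in short steps, Python scripts to look and compute and a tool call to move; the robot and the scene stay as the last step left them, time stands still between calls to the robot, and variables do not carry over. Pictures are saved under pics/ and viewed, about 8 in all and at most 12, crops included, and the job is handed in when it is done.

Besides the shell and the picture viewer there is one more tool, called after ">>>" as name(argument=value, ...) on one line, values as JSON. play_rows: Moves the arm, as the interface text tells. Its arguments: {"type":"object","properties":{"deltas":{"type":"array"},"squeeze":{"type":"number"}},"required":["deltas"]}

```bash
mkdir -p pics
cat > h.py <<'E'
import numpy as np, cv2
from scipy.spatial.transform import Rotation as R
from bench import r
def grab(n,save=None):
    o=r.get_obs(); im,d=r.grab_frame(n)
    if save: cv2.imwrite('pics/'+save,im[:,:,::-1]); 
    np.savez('pics/'+n+'.npz',im=im,d=d,p=o['tcp_pos'],o=o['orientation'])
    return im,d
def cam(n,o=None):
    m=r.camera_model(n)
    if n!='wrist':
        Rc=R.from_rotvec(np.ravel(m['rvec'])).as_matrix(); t=np.ravel(m['tvec'])
        return m,Rc.T,-Rc.T@t
    T=np.array(m['T_tool_cam']); Rt=R.from_rotvec(o['o']).as_matrix()
    return m,Rt@T[:3,:3],Rt@T[:3,3]+o['p']
def cloud(n):
    z=np.load('pics/'+n+'.npz'); m,Rw,c=cam(n,z); d=z['d']
    h,w=d.shape; v,u=np.mgrid[:h,:w]
    q=cv2.undistortPoints(np.stack([u,v],-1).reshape(-1,1,2).astype(np.float64),np.array(m['mtx']),np.array(m['D'])).reshape(h,w,2)
    P=np.dstack([q[...,0]*d,q[...,1]*d,d])@Rw.T+c; P[d==0]=np.nan
    return z['im'],P
def ray(n,u,v,zw):
    z=np.load('pics/'+n+'.npz'); m,Rw,c=cam(n,z)
    q=cv2.undistortPoints(np.array([[[u,v]]],float),np.array(m['mtx']),np.array(m['D'])).ravel()
    a=Rw@np.array([q[0],q[1],1]); return c+a*(zw-c[2])/a[2]
def pose(o=None):
    o=o or r.get_obs(); return np.array(o['tcp_pos']),R.from_rotvec(o['orientation'])
def delta(p,Rt):  # target TCP pos & Rotation -> mm, rad in tool axes
    p0,R0=pose(); return (R0.inv().apply(np.array(p)-p0)*1e3).round(1),(R0.inv()*Rt).as_rotvec().round(3)
E
python3 - <<'E'
from h import *
a,_=grab('scene');b,_=grab('top')
cv2.imwrite('pics/a.png',cv2.resize(a,None,fx=1.5,fy=1.5)[:,:,::-1])
cv2.imwrite('pics/b.png',cv2.resize(b,None,fx=1.5,fy=1.5)[:,:,::-1])
o=r.get_obs();print(o,r.grip_point_offset)
print(pose()[1].as_matrix().round(3)); 
for n in('scene','top'): print(cam(n)[2])
E
```

```text
{'clock': 0.1, 'joints': array([ 1.11191873,  0.47775025,  0.02234097,  1.5563381 , -0.01147485,
        1.10931932, -0.08310515]), 'qvel': array([ 0.0010924 , -0.00177241,  0.0005626 , -0.00325413, -0.00089204,
        0.00087868, -0.00090847]), 'tau': array([ 3.89481371e-03, -5.97762179e+01,  1.61330145e+00, -2.81956404e+01,
        1.27690419e-02,  5.01106493e-03,  2.76873078e-05]), 'tcp_pos': array([ 0.23174874, -0.63339994,  0.23040704]), 'orientation': array([-3.09178475e+00, -5.47938165e-01,  6.85260199e-04]), 'contact_force': array([-0.09367882,  0.1183347 , -0.65772152]), 'moment': array([0.01602136, 0.03832851, 0.01214129]), 'grip_width': 0.08566573679051} 0.0187
[[ 0.939  0.344 -0.001]
 [ 0.344 -0.939  0.002]
 [-0.    -0.002 -1.   ]]
[ 0.54702116 -0.9452741   0.92268956]
[0.47432633 0.06377764 1.38482112]
```

View pics/a.png

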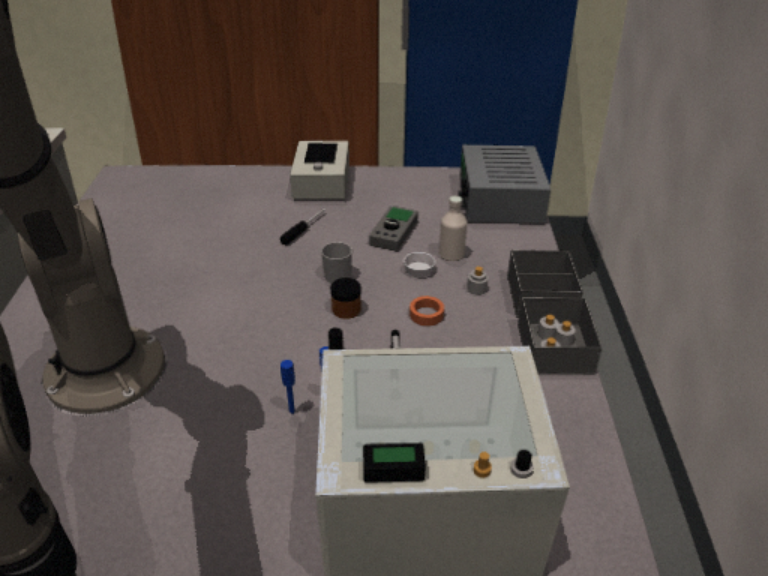

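View pics/b.png

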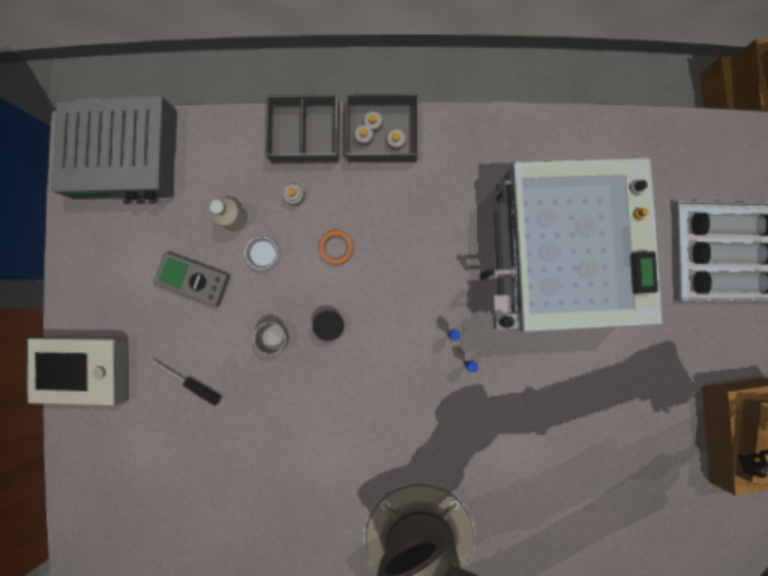

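The scene shows the box with its front towards world +y. The pin's black knob is at (507,321) in the top picture and the handle bar near (488,273). The cup is at (270,337), and the blue decoys are at (455,335) and (472,367).

Run:
```python
from h import *
im,P=cloud('top')
v,u=np.mgrid[:384,:512]
Z=P[...,2]
m=(Z>.21)&(Z<.24)&(u>320)&(u<445)&(v>95)&(v<230)
rect=cv2.minAreaRect((P[m][:,:2]*1000).astype(np.float32)); print('roof',m.sum(),rect,cv2.boxPoints(rect))
print('knob ray',ray('top',507/1.5,321/1.5,.235),'P',P[210:219:2,334:342:2].round(3).tolist())
print('handle ray',ray('top',488/1.5,273/1.5,.212))
m=(Z>.05)&(Z<.09)&(abs(u-180)<20)&(abs(v-225)<20)
q=P[m]; print('cup',m.sum(),cv2.minEnclosingCircle((q[:,:2]*1000).astype(np.float32)),np.percentile(q[:,2],[5,50,95]))
i=im[195:225,160:200]; 
for nm,(a,b) in dict(jar=(328,325),dish=(262,253),tape=(336,247),sensor=(292,194),blue1=(455,335),blue2=(472,367)).items(): print(nm,ray('top',a/1.5,b/1.5,.05).round(3))
c=im[90:235,290:450]; w=im[195:250,150:240]
a=cv2.resize(c,(640,580),interpolation=cv2.INTER_CUBIC)
cv2.imwrite('pics/c.png',a[:,:,::-1])
```

```text
roof 9846 ((610.6629028320312, -274.08551025390625), (311.7415771484375, 320.3631896972656), 2.3349366188049316) [[ 448.39557  -120.38725 ]
 [ 461.44745  -440.48444 ]
 [ 772.93024  -427.78375 ]
 [ 759.87836  -107.686584]]
knob ray [ 0.46691657 -0.147862    0.235     ] P [[[0.478, -0.144, 0.194], [0.478, -0.147, 0.213], [0.478, -0.148, 0.236], [0.478, -0.153, 0.235]], [[0.472, -0.141, 0.211], [0.472, -0.142, 0.235], [0.472, -0.148, 0.234], [0.472, -0.153, 0.237]], [[0.467, -0.139, 0.224], [0.467, -0.143, 0.234], [0.467, -0.148, 0.232], [0.467, -0.153, 0.235]], [[0.461, -0.141, 0.214], [0.462, -0.142, 0.236], [0.462, -0.148, 0.232], [0.462, -0.153, 0.236]], [[0.455, -0.145, 0.189], [0.455, -0.15, 0.191], [0.455, -0.156, 0.191], [0.455, -0.162, 0.187]]]
handle ray [ 0.55480358 -0.11762063  0.212     ]
cup 109 ((432.0591735839844, 310.6617736816406), 34.526893615722656) [0.05229145 0.06721546 0.07353089]
jar [0.458 0.191 0.05 ]
dish [0.608 0.331 0.05 ]
tape [0.621 0.175 0.05 ]
sensor [0.733 0.268 0.05 ]
blue1 [ 0.437 -0.073  0.05 ]
blue2 [ 0.37  -0.108  0.05 ]
```

View pics/c.png

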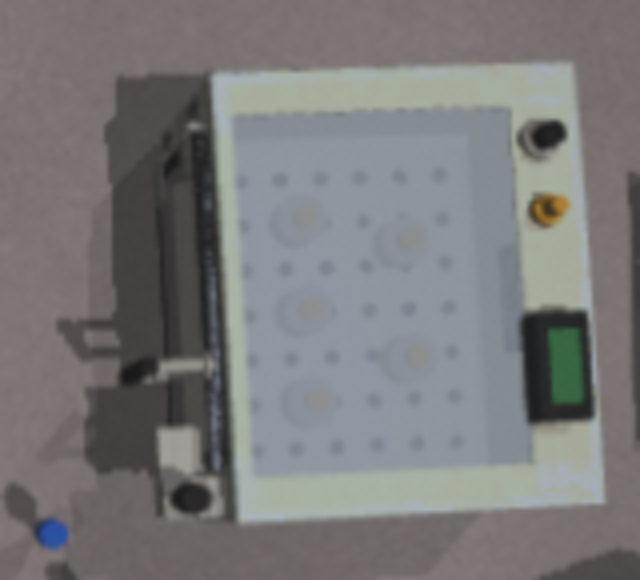

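```bash
cat >> h.py <<'E'
def down(yaw): # tool down, tool x at yaw (deg)
    return R.from_euler('z',yaw,degrees=True)*R.from_euler('x',180,degrees=True)
E
python3 - <<'E'
from h import *
print(delta([.468,-.148,.30],down(92.3)))
im,P=cloud('top')
for n,(a,b) in dict(blue1=(303,223),blue2=(315,245)).items():
    q=P[b-5:b+6,a-5:a+6].reshape(-1,3); q=q[q[:,2]>np.nanmax(q[:,2])-.02]; print(n,q.mean(0),q[:,2].max())
E
```

```text
(array([ 388.7, -374.8,  -69. ]), array([-2.00e-03, -1.00e-03, -1.26e+00]))
blue1 [ 0.43953597 -0.06384078  0.11911755] 0.12569636759140557
blue2 [ 0.37873085 -0.09896107  0.11789836] 0.12665153682205665
```

>>> play_rows(deltas=[[50, [0, 0, -70], [0, 0, 0]], [50, [50, -50, -70], [0, 0, -0.18]], [50, [100, -95, -70], [0, 0, -0.36]], [50, [145, -140, -70], [0, 0, -0.54]], [50, [190, -183, -70], [0, 0, -0.72]], [50, [235, -226, -70], [0, 0, -0.9]], [50, [280, -270, -70], [0, 0, -1.08]], [50, [325, -313, -70], [0, 0, -1.26]]], squeeze=40)

```text
clock: 1.1
tcp_pos: [0.4236, -0.2386, 0.3008]
orientation: [-2.169, -2.271, -0.001]
contact_force: [0.7, -0.5, -0.6]
grip_width: 0.0499
```

Run:
```python
from h import *
print(r.get_obs()['joints'].round(2),pose()[0])
print(delta([.468,-.148,.30],down(92.3)))
```

```text
[ 0.75  0.12 -0.4   1.88  0.05  1.15  0.38] [ 0.42357078 -0.23858346  0.30078813]
(array([88.5, 48.5,  0.9]), array([-0.001, -0.001,  0.006]))
```

Now over the pin, with a wrist picture to check.

>>> play_rows(deltas=[[50, [45, 25, 0], [0, 0, 0]], [50, [88, 48, 1], [0, 0, 0]], [50, [88.5, 48.5, 1], [0, 0, 0]], [50, [88.5, 48.5, 1], [0, 0, 0]]])

```text
clock: 1.6
tcp_pos: [0.4675, -0.1485, 0.2995]
orientation: [-2.169, -2.27, 0.001]
contact_force: [0.3, -0.5, 0.4]
grip_width: 0.0501
```

Run:
```python
from h import *
im,_=grab('wrist','w1.png')
print(pose()[0],r.get_obs()['joints'].round(2)); print(delta([.468,-.148,.30],down(92.3)))
_,P=cloud('wrist')
m=(P[...,2]>.228)&(P[...,2]<.245)&(abs(P[...,0]-.468)<.03)&(abs(P[...,1]+.148)<.019)
print(m.sum(),np.median(P[m],0),P[m].min(0),P[m].max(0))
```

```text
[ 0.46733556 -0.14914766  0.29953906] [ 0.62  0.14 -0.48  1.87  0.07  1.15  0.16]
(array([ 1.1,  0.7, -0.5]), array([-0.002, -0.001,  0.004]))
536 [ 0.46746641 -0.14722294  0.23449454] [ 0.45693902 -0.15870336  0.22823082] [ 0.47787562 -0.13730667  0.2363924 ]
```

View pics/w1.png

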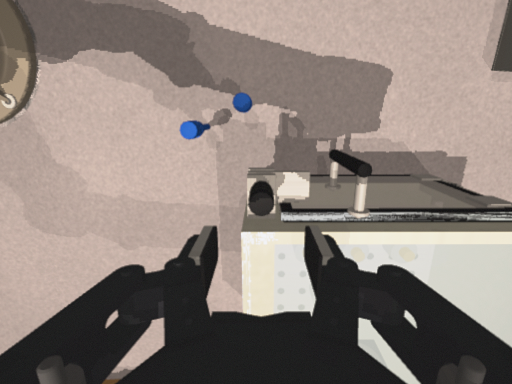

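The wrist view shows the knob at (261,198), between the fingers and lined up. The handle bar runs from (335,155) to (370,170). Descending.

>>> play_rows(deltas=[[50, [1, 0, 40], [0, 0, 0]], [50, [1, 0, 75], [0, 0, 0]], [50, [1, 0, 95], [0, 0, 0]], [50, [1, 0, 101], [0, 0, 0]], [50, [1, 0, 101], [0, 0, 0]], [18, [1, 0, 101], [0, 0, 0]], [18, [1, 0, 101], [0, 0, 0]], [18, [1, 0, 101], [0, 0, 0]]], squeeze=40)

```text
clock: 2.65
tcp_pos: [0.4677, -0.1483, 0.1996]
orientation: [-2.172, -2.27, 0.0]
contact_force: [-2.4, 0.8, 6.2]
grip_width: 0.0213
```

Run:
```python
from h import *
_,P=cloud('wrist')
for zl in (.125,.15,.175,.20,.2): pass
m=(P[...,2]>.208)&(P[...,2]<.218)&(abs(P[...,0]-.555)<.03)&(abs(P[...,1]+.118)<.02)
print(m.sum(),np.median(P[m],0),P[m].min(0),P[m].max(0))
m=(P[...,2]>.12)&(P[...,2]<.2)&(abs(P[...,0]-.555)<.015)&(abs(P[...,1]+.118)<.018)
print(m.sum(),np.median(P[m],0),P[m].min(0),P[m].max(0))
m=(P[...,2]>.2)&(P[...,2]<.208)&(abs(P[...,0]-.6)<.06)
q=P[m];print(m.sum(),np.median(q,0),np.polyfit(q[:,0],q[:,1],1))
o=r.get_obs();print(pose()[0],o['contact_force'],o['grip_width'])
```

```text
315 [ 0.55767766 -0.12330284  0.21094576] [ 0.55159765 -0.13799574  0.20800942] [ 0.56442152 -0.1136202   0.21315579]
329 [ 0.55254151 -0.11740316  0.1682311 ] [ 0.55111085 -0.12638713  0.12030995] [ 0.56138322 -0.11320955  0.19995779]
1760 [ 0.59929605 -0.1650734   0.20457922] [-0.0385457  -0.14023783]
[ 0.46770196 -0.14834107  0.19956705] [-2.4481647   0.7578371   6.21603781] 0.02134338573750562
```

>>> play_rows(deltas=[[18, [0, 0, 0], [0, 0, 0]], [18, [0, 0, -15], [0, 0, 0]], [18, [0, 0, -35], [0, 0, 0]], [18, [0, 0, -55], [0, 0, 0]], [18, [0, 0, -75], [0, 0, 0]], [18, [0, 0, -95], [0, 0, 0]], [18, [0, 0, -105], [0, 0, 0]], [18, [0, 0, -105], [0, 0, 0]]], squeeze=60)

```text
clock: 3.65
tcp_pos: [0.468, -0.1484, 0.3053]
orientation: [2.171, 2.269, 0.001]
contact_force: [-0.4, -0.6, -1.0]
grip_width: 0.0205
```

Run:
```python
from h import *
im,_=grab('wrist'); s,_=grab('scene')
c=np.hstack([im[150:384,150:400],cv2.resize(s[180:280,180:300],(281,234))])
cv2.imwrite('pics/w2.png',c[:,:,::-1])
o=r.get_obs();print(pose()[0],o['contact_force'],o['grip_width'])
# plan to hover above cup, staying near it; yaw options
print(delta([.432,.311,.30],down(92.3)),delta([.432,.311,.30],down(140)))
im,P=cloud('top');print(np.array([[P[v,u] for u in (176,180,184)] for v in (222,226,230)]).round(3).tolist())
```

```text
[ 0.46730223 -0.14830492  0.30400266] [-1.34895382  0.02938642 -1.57761703] 0.020750846246376374
(array([460.4, -15.1,   4.2]), array([-0.001, -0.   ,  0.004])) (array([460.4, -15.1,   4.2]), array([-0.001, -0.001, -0.829]))
[[[0.44, 0.335, 0.001], [0.44, 0.322, -0.002], [0.44, 0.309, -0.002]], [[0.427, 0.335, 0.002], [0.427, 0.321, 0.005], [0.427, 0.307, 0.007]], [[0.414, 0.334, 0.005], [0.414, 0.32, 0.008], [0.414, 0.308, 0.001]]]
```

View pics/w2.png

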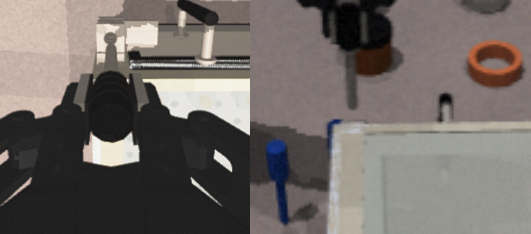

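The pin is held upright and its tip (scene crop, about (352,108)) is clear of the hasp. Carrying it to the cup.

>>> play_rows(deltas=[[18, [40, 0, 0], [0, 0, 0]], [18, [95, 0, 0], [0, 0, 0]], [18, [150, -4, 0], [0, 0, 0]], [18, [205, -6, 0], [0, 0, 0]], [18, [260, -8, 0], [0, 0, 0]], [18, [315, -10, 0], [0, 0, 0]], [18, [370, -12, 0], [0, 0, 0]], [18, [400, -14, 0], [0, 0, 0]]])

```text
clock: 4.75
tcp_pos: [0.4344, 0.2536, 0.3035]
orientation: [-2.166, -2.272, 0.002]
contact_force: [0.2, -0.2, -0.9]
grip_width: 0.0202
```

Run:
```python
from h import *
im,_=grab('wrist','w3.png')
o=r.get_obs();print(pose()[0],o['joints'].round(2),o['contact_force'],o['grip_width'])
_,P=cloud('wrist')
m=(P[...,2]>.063)&(P[...,2]<.08)&(np.hypot(P[...,0]-.432,P[...,1]-.311)<.05)
q=P[m][:,:2]*1e3; print(m.sum(),cv2.minEnclosingCircle(q.astype(np.float32)),q.min(0),q.max(0))
A=np.c_[2*q,np.ones(len(q))];s=np.linalg.lstsq(A,(q**2).sum(1),rcond=None)[0];print(s[:2],np.sqrt(s[2]+s[0]**2+s[1]**2))
```

```text
[0.43344623 0.25690752 0.30372594] [ 0.06  0.21 -0.82  1.82  0.16  1.18 -0.76] [-0.88375883  2.65579582  0.69709482] 0.02045259908154269
353 ((432.38482666015625, 313.2366027832031), 33.73006820678711) [399.59761601 279.83138372] [465.15823193 346.83141807]
[432.37528216 313.26836743] 32.12758794606268
```

View pics/w3.png

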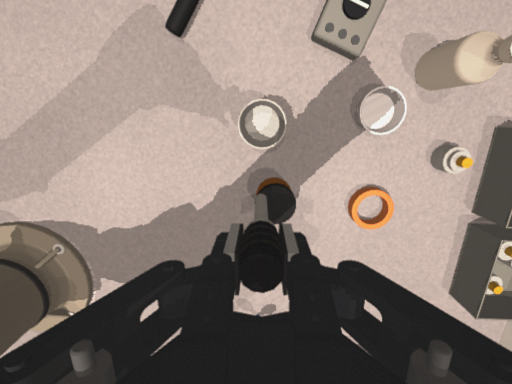

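The cup at (262,123) is empty and the pin points straight down. Planning a slightly leaned insertion against the +y wall.

Run:
```python
from h import *
Rt=R.from_rotvec([-np.radians(6),0,0])*down(92.3)
u=-Rt.apply([0,0,1]); tip=np.array([.4324,.3293,0])
print(u)
for z in(.1,.03,.006): print(z,delta(tip+[0,0,z]+.0846*u,Rt))
# predicted tip pixel
z=np.load('pics/wrist.npz');m=r.camera_model('wrist');T=np.linalg.inv(m['T_tool_cam'])
print(cv2.projectPoints(np.array([[0,0,.0846]]),cv2.Rodrigues(T[:3,:3])[0],T[:3,3],np.array(m['mtx']),np.array(m['D']))[0])
```

```text
[-1.24900090e-16  1.04528463e-01  9.94521895e-01]
0.1 (array([ 80.7,   3.4, 119.9]), array([ 0.002, -0.108,  0.011]))
0.03 (array([ 80.5,   3.6, 189.9]), array([ 0.002, -0.108,  0.011]))
0.006 (array([ 80.4,   3.6, 213.9]), array([ 0.002, -0.108,  0.011]))
[[[260.54570312 196.80791172]]]
```

>>> play_rows(deltas=[[18, [40, 2, 30], [0, -0.05, 0]], [18, [80, 3.5, 70], [0, -0.108, 0.01]], [18, [81, 3.5, 110], [0, -0.108, 0.01]], [18, [81, 3.5, 120], [0, -0.108, 0.01]], [18, [81, 3.5, 120], [0, -0.108, 0.01]], [18, [80.5, 3.5, 150], [0, -0.108, 0.01]], [18, [80.5, 3.5, 180], [0, -0.108, 0.01]], [18, [80.5, 3.5, 195], [0, -0.108, 0.01]]])

```text
clock: 5.8
tcp_pos: [0.4334, 0.3374, 0.1095]
orientation: [2.125, 2.209, -0.112]
contact_force: [-0.0, -0.2, -0.5]
grip_width: 0.0206
```

Run:
```python
from h import *
Rt=R.from_rotvec([-np.radians(6),0,0])*down(92.3)
u=-Rt.apply([0,0,1]); tip=np.array([.4324,.3293,0])
print(delta(tip+[0,0,.004]+.0846*u,Rt)); o=r.get_obs();print(o['contact_force'],(pose()[0]-.0846*-pose()[1].apply([0,0,1])))
```

```text
(array([ 3. , -0.9, 21.2]), array([ 0.003, -0.   , -0.001]))
[-0.00793588 -0.18369728 -0.51670285] [0.43364381 0.32863713 0.02534415]
```

>>> play_rows(deltas=[[18, [1.5, -1, 8], [0, 0, 0]], [18, [2.2, -1, 15], [0, 0, 0]], [18, [2.8, -1, 19], [0, 0, 0]], [18, [3, -1, 21], [0, 0, 0]], [18, [3, -1, 22], [0, 0, 0]], [18, [3, -1, 22], [0, 0, 0]]])

```text
clock: 6.55
tcp_pos: [0.4325, 0.3386, 0.088]
orientation: [2.125, 2.209, -0.11]
contact_force: [-0.8, 0.3, 4.9]
grip_width: 0.0207
```

>>> play_rows(deltas=[[24, [0, 0, 0], [0, 0, 0]], [30, [0, 0, 0], [0, 0, 0]], [45, [0, 0, 0], [0, 0, 0]], [45, [0, 0, 0], [0, 0, 0]], [45, [0, 0, -20], [0, 0, 0]], [45, [0, 0, -60], [0, 0, 0]], [45, [0, 0, -120], [0, 0, 0]], [45, [0, 0, -180], [0, 0, 0]]])

```text
clock: 7.55
tcp_pos: [0.4313, 0.3576, 0.2702]
orientation: [2.124, 2.21, -0.109]
contact_force: [1.0, 0.6, 0.1]
grip_width: 0.0452
```

Run:
```python
from h import *
im,_=grab('wrist'); s,_=grab('scene')
c=np.hstack([im[100:384,130:400],cv2.resize(s[120:220,180:280],(284,284))])
cv2.imwrite('pics/w4.png',c[:,:,::-1])
o=r.get_obs();print(pose()[0],o['joints'].round(2),o['contact_force'])
# handle: bar, panel mid from geometry
yb=np.array([.99917,.0407]);xb=np.array([.0407,-.99917])
C=np.array([.4675,-.148])+.159*xb+.137*yb
for h in ([.558,-.1205],[.5548,-.1176]): print('handle in box',(h-C)@xb,(h-C)@yb)
for z in(.3,.24,.175): print(delta([.5565,-.119,z],down(92.3)))
```

```text
[0.43302142 0.36168587 0.27546146] [-0.22  0.39 -0.81  1.69  0.36  1.26 -1.09] [ 0.45008631  0.56812106 -1.09868778]
handle in box -0.18279337644509994 -0.04545547850930001
handle in box -0.18582120944509997 -0.0485347925093001
(array([-485.3,  104.2,   22.3]), array([ 0.01 ,  0.094, -0.   ]))
(array([-479.7,  103.7,   82.1]), array([ 0.01 ,  0.094, -0.   ]))
(array([-473.5,  103. ,  146.8]), array([ 0.01 ,  0.094, -0.   ]))
```

View pics/w4.png

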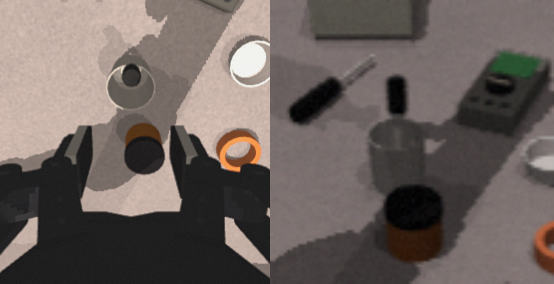

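The pin stands almost upright in the cup and nothing else has moved. Next is the handle.

>>> play_rows(deltas=[[45, [-55, 12, -10], [0, 0.05, 0]], [45, [-110, 24, -5], [0.01, 0.094, 0]], [45, [-168, 36, 0], [0.01, 0.094, 0]], [45, [-226, 48, 5], [0.01, 0.094, 0]], [45, [-284, 60, 10], [0.01, 0.094, 0]], [45, [-342, 73, 15], [0.01, 0.094, 0]], [45, [-395, 85, 18], [0.01, 0.094, 0]], [45, [-430, 93, 20], [0.01, 0.094, 0]]])

```text
clock: 8.65
tcp_pos: [0.5433, -0.0671, 0.2978]
orientation: [2.179, 2.262, -0.001]
contact_force: [-0.5, 0.8, 0.1]
grip_width: 0.045
```

Run:
```python
from h import *
im,_=grab('wrist','w5.png')
o=r.get_obs();print(pose()[0],o['joints'].round(2))
_,P=cloud('wrist')
for a,b in ((.207,.218),(.16,.2),(.115,.15)):
  m=(P[...,2]>a)&(P[...,2]<b)&(abs(P[...,0]-.557)<.025)&(abs(P[...,1]+.117)<.012)
  q=P[m];print(m.sum(),np.median(q,0).round(4),np.percentile(q,[2,98],axis=0).round(4).tolist())
for z in(.3,.175): print(delta([.5565,-.119,z],down(92.3)))
```

```text
[ 0.54417901 -0.07216167  0.29761965] [ 0.56  0.27 -0.65  1.74  0.18  1.18 -0.12]
181 [ 0.5581 -0.1196  0.2113] [[0.5523, -0.1286, 0.2076], [0.564, -0.1136, 0.2129]]
200 [ 0.5574 -0.1144  0.1822] [[0.5514, -0.1201, 0.1608], [0.5646, -0.1132, 0.1994]]
110 [ 0.5573 -0.1142  0.1349] [[0.5517, -0.1186, 0.1157], [0.5642, -0.1131, 0.1499]]
(array([-47.2,  10.8,  -2.2]), array([ 0.   ,  0.003, -0.008]))
(array([-46.8,  10.8, 122.8]), array([ 0.   ,  0.003, -0.008]))
```

View pics/w5.png

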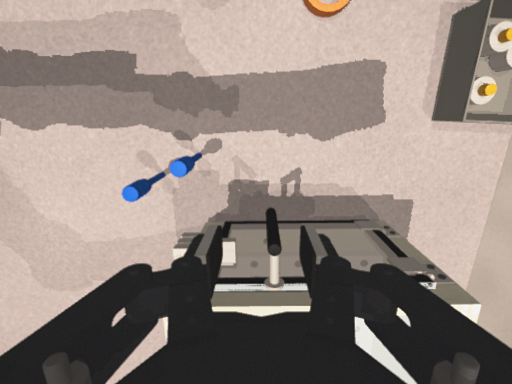

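The bar at (272,225) is centred at x .558, y -.1205. Descending onto it and gripping.

>>> play_rows(deltas=[[45, [-47, 12, 0], [0, 0, -0.005]], [45, [-49, 12, 20], [0, 0, -0.005]], [45, [-49, 12, 60], [0, 0, -0.005]], [45, [-49, 12, 100], [0, 0, -0.005]], [45, [-49, 12, 122], [0, 0, -0.005]], [10, [-49, 12, 124], [0, 0, -0.005]], [10, [-49, 12, 124], [0, 0, -0.005]], [10, [-49, 12, 124], [0, 0, -0.005]]], squeeze=50)

```text
clock: 9.7
tcp_pos: [0.5584, -0.1208, 0.1748]
orientation: [2.177, 2.26, -0.001]
contact_force: [1.1, 0.7, -2.2]
grip_width: 0.0127
```

```bash
cat > door.py <<'E'
from h import *
import sys
yb=np.array([.99917,.0407]);xb=np.array([.0407,-.99917]); yaw0=92.3
g0=np.array([.558,-.1202])
H=g0+.167*yb+.046*xb
def grip(t,z):
    t=np.radians(t); rot=np.array([[np.cos(t),np.sin(t)],[-np.sin(t),np.cos(t)]])
    return np.r_[H+rot@(g0-H),z]
def est(p): # door angle from tcp xy
    a=g0-H;b=p[:2]-H;return np.degrees(np.arctan2(a[1],a[0])-np.arctan2(b[1],b[0])),np.hypot(*b)-np.hypot(*a)
E
python3 - <<'E'
from door import *
o=r.get_obs();p=pose()[0];print(p,o['joints'].round(2),o['contact_force'],o['grip_width'],H,est(p))
for t in (3,6,12,18,24,30): print(t,delta(grip(t,p[2]),down(yaw0-t)))
E
```

```text
[ 0.55841045 -0.12083184  0.17479496] [ 0.57  0.43 -0.59  1.83  0.29  0.96 -0.12] [ 1.13996444  0.67378876 -2.15164933] 0.012697198096672985 [ 0.72673359 -0.15936492] (np.float64(-0.17342780703944422), np.float64(-0.0005418901003637344))
3 (array([ 9.3,  2.2, -0. ]), array([0.002, 0.003, 0.05 ]))
6 (array([17.9,  5.3, -0. ]), array([0.002, 0.003, 0.102]))
12 (array([34.4, 12.7, -0.1]), array([0.002, 0.003, 0.207]))
18 (array([50.1, 21.8, -0.1]), array([0.003, 0.003, 0.311]))
24 (array([64.7, 32.5, -0.1]), array([0.003, 0.003, 0.416]))
30 (array([78.1, 44.7, -0.2]), array([0.003, 0.003, 0.521]))
```

>>> play_rows(deltas=[[10, [5, 1, 0], [0, 0, 0.025]], [10, [9.3, 2.2, 0], [0, 0, 0.05]], [10, [18, 5.3, 0], [0, 0, 0.102]], [10, [26, 9, 0], [0, 0, 0.155]], [10, [34.4, 12.7, 0], [0, 0, 0.207]], [10, [42, 17, 0], [0, 0, 0.26]], [10, [50, 22, 0], [0, 0, 0.311]], [10, [57, 27, 0], [0, 0, 0.364]]], squeeze=60)

```text
clock: 10.7
tcp_pos: [0.5832, -0.0633, 0.1749]
orientation: [2.552, 1.824, -0.002]
contact_force: [1.2, -3.4, -4.5]
grip_width: 0.0125
```

Run:
```python
from door import *
o=r.get_obs();p=pose()[0];print(p,o['joints'].round(2),o['contact_force'],o['moment'],o['grip_width'],est(p),pose()[1].as_euler('zyx',degrees=True))
for t in (21,24,28,32,36,40,44,48,52,56,60): print(t,delta(grip(t,.1748),down(yaw0-t)))
```

```text
[ 0.58321278 -0.06325867  0.17485163] [ 0.4   0.44 -0.52  1.8   0.27  0.97 -0.56] [ 1.24407794 -3.37630919 -4.49980495] [-0.67706737 -0.046763    0.10192492] 0.01246277168693583 (np.float64(20.739976945797565), np.float64(-0.0004922171200026915)) [-7.10978514e+01  9.47091799e-02  1.79748698e+02]
21 (array([ 0.9, -0.3,  0. ]), array([ 0.003,  0.004, -0.004]))
24 (array([9.6, 2.3, 0. ]), array([0.003, 0.004, 0.049]))
28 (array([20.9,  6.5, -0. ]), array([0.003, 0.003, 0.119]))
32 (array([32. , 11.4, -0. ]), array([0.003, 0.003, 0.188]))
36 (array([42.6, 17.2, -0.1]), array([0.003, 0.003, 0.258]))
40 (array([52.8, 23.6, -0.1]), array([0.004, 0.003, 0.328]))
44 (array([62.6, 30.7, -0.1]), array([0.004, 0.003, 0.398]))
48 (array([71.8, 38.5, -0.1]), array([0.004, 0.003, 0.468]))
52 (array([80.5, 46.9, -0.1]), array([0.004, 0.003, 0.538]))
56 (array([88.6, 56. , -0.1]), array([0.004, 0.003, 0.607]))
60 (array([96. , 65.5, -0.1]), array([0.004, 0.002, 0.677]))
```

The door is following and the forces are small.

>>> play_rows(deltas=[[10, [9.6, 2.3, 0], [0, 0, 0.049]], [10, [21, 6.5, 0], [0, 0, 0.119]], [10, [32, 11.4, 0], [0, 0, 0.188]], [10, [42.6, 17.2, 0], [0, 0, 0.258]], [10, [52.8, 23.6, 0], [0, 0, 0.328]], [10, [62.6, 30.7, 0], [0, 0, 0.398]], [10, [71.8, 38.5, 0], [0, 0, 0.468]], [10, [80.5, 46.9, 0], [0, 0, 0.538]]])

```text
clock: 11.7
tcp_pos: [0.653, -0.0029, 0.1748]
orientation: [2.947, 1.074, -0.004]
contact_force: [-2.7, -4.5, -1.3]
grip_width: 0.0123
```

Run:
```python
from door import *
o=r.get_obs();p=pose()[0];print(p,o['joints'].round(2),o['contact_force'],o['moment'],o['grip_width'],est(p))
for t in (54,57,60): print(t,delta(grip(t,.1748),down(yaw0-t)))
```

```text
[ 0.65303481 -0.00289591  0.17484127] [ 0.19  0.53 -0.39  1.64  0.23  1.02 -1.15] [-2.651224   -4.54100734 -1.26819271] [-0.55546695  0.56402791  0.10440294] 0.012277943686282936 (np.float64(51.71141773946812), np.float64(-0.0002624468582125006))
54 (array([6.7, 1.7, 0. ]), array([0.004, 0.004, 0.031]))
57 (array([15.3,  4.5, -0. ]), array([0.004, 0.004, 0.083]))
60 (array([23.7,  7.9, -0. ]), array([0.004, 0.004, 0.135]))
```

>>> play_rows(deltas=[[10, [6.7, 1.7, 0], [0, 0, 0.031]], [10, [15.3, 4.5, 0], [0, 0, 0.083]], [10, [23.7, 7.9, 0], [0, 0, 0.135]], [10, [24, 8, 0], [0, 0, 0.135]], [10, [24, 8, 0], [0, 0, 0.135]], [10, [24, 8, 0], [0, 0, 0.135]]])

```text
clock: 12.45
tcp_pos: [0.676, 0.0061, 0.1749]
orientation: [3.012, 0.873, -0.005]
contact_force: [-3.3, -4.7, -1.5]
grip_width: 0.0122
```

Run:
```python
from door import *
s,_=grab('scene'); t,_=grab('top')
c=np.hstack([cv2.resize(s[110:330,170:400],(400,382)),cv2.resize(t[90:245,150:440],(400,214),interpolation=3) if 0 else cv2.resize(t[60:260,150:360],(400,382))])
cv2.imwrite('pics/f.png',c[:,:,::-1])
o=r.get_obs();p=pose()[0];print(p,o['contact_force'],o['grip_width'],est(p),delta(grip(60,.1748),down(yaw0-60)))
# door panel line from top cloud
_,P=cloud('top'); x,y,z=P[...,0],P[...,1],P[...,2]
d=np.array([np.cos(np.radians(122.3)),np.sin(np.radians(122.3))])
a=(x-H[0])*d[0]+(y-H[1])*d[1]; n=-(x-H[0])*d[1]+(y-H[1])*d[0]
m=(z>.195)&(z<.215)&(abs(n)<.025)&(a>.02)&(a<.25)
q=P[m][:,:2].astype(np.float32);l=cv2.fitLine(q,cv2.DIST_HUBER,0,.01,.01).ravel();print(m.sum(),q.min(0),q.max(0),'door angle',182.3-np.degrees(np.arctan2(abs(l[1]),l[0]*np.sign(l[1]))))
m=(z>.063)&(z<.08)&(np.hypot(x-.4324,y-.3133)<.045)
print('cup',cv2.minEnclosingCircle((P[m][:,:2]*1000).astype(np.float32)))
m=(z>.09)&(z<.14)&(np.hypot(x-.4324,y-.3133)<.06);print('knob',P[m].max(0),np.median(P[m],0))
```

```text
[0.67612021 0.00612408 0.17490246] [-2.93765442 -3.74575538 -0.04080041] 0.012502049657425782 (np.float64(59.92661642489291), np.float64(-0.00016343503646112922)) (array([ 0.3, -0.1,  0.1]), array([0.005, 0.004, 0.   ]))
110 [ 0.5912167  -0.14243421] [0.7152309  0.04270688] door angle 59.3034
cup ((432.263916015625, 309.9397277832031), 34.30099105834961)
knob [0.44235744 0.3540616  0.12985113] [0.43320342 0.33842477 0.12028333]
```

View pics/f.png

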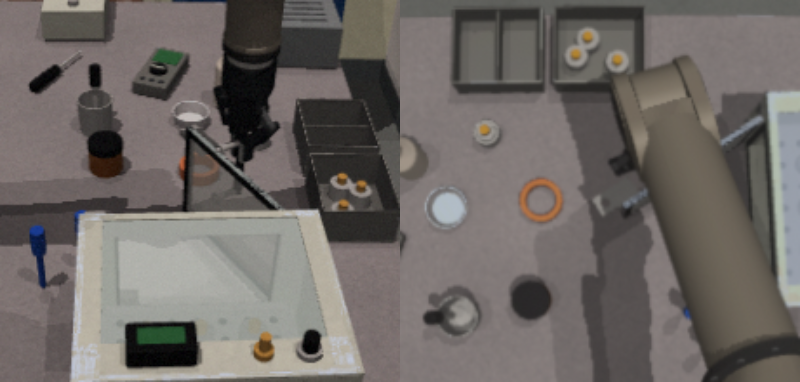

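The picture shows the door held open at about 60° and the pin standing in the upright cup, with the bystanders in place. I measured 59.9° from the tool and 59.3° from the depth image. I'll nudge it slightly and hand in.

>>> play_rows(deltas=[[10, [1.3, 0.2, 0], [0, 0, 0.006]], [10, [1.3, 0.2, 0], [0, 0, 0.006]], [10, [1.3, 0.2, 0], [0, 0, 0.006]], [10, [1.3, 0.2, 0], [0, 0, 0.006]]])

```text
clock: 13.05
tcp_pos: [0.677, 0.0064, 0.1749]
orientation: [3.015, 0.864, -0.005]
contact_force: [-2.7, -3.6, -0.3]
grip_width: 0.0127
```

Run:
```python
from door import *
o=r.get_obs();print(est(pose()[0]),o['contact_force'],o['grip_width'],abs(o['qvel']).max()); print(r.hand_in())
```

```text
(np.float64(60.24325637621179), np.float64(-0.00016989180880341848)) [-2.73543603 -3.57093965 -0.31073426] 0.012680312384230142 0.0019039043506014022
the job is handed in; nothing more can be done
None
```

The job is done and handed in at about 13 s. I pulled the pin from the hasp and stood it tip down in the empty cup. I then opened the door by its handle, and the arm is still holding it at 60°.

- **Door angle:** the tool position gave 60.2° at the end. A line fit in the top depth image, taken before a last 0.3° nudge, gave 59.3°, about 0.6° below the tool reading at that moment. That gap is within what I'd expect from the fit.
- **Hold:** the grip on the bar was steady at 12.7 mm open, with about 4.5 N on the wrist, roughly the stated spring pull.
- **Cup and pin:** the pin is nearly upright, leaning slightly on the rim, and the cup is upright. The cup's measured centre differs by about 1 mm from the first top-camera reading and 3 mm from the wrist-camera one.
- **Rest of the bench:** the other objects looked unmoved in the last pictures. I checked this by eye only, and the arm hid part of the view.

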